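# Click a fresh cartridge into the dehumidifier and start it

## Task

Take the fresh blue cartridge from the aluminium tray, set it in the open bay on top of the white dehumidifier and press it down gently until you feel its catch snap through and it stays down. Then press the round blue power button on the same top until it clicks, and let it spring back. Ease off as soon as each one has snapped, since hard pressing breaks the catch or the switch, never work the catch in an empty bay, and leave the orange cartridge and everything else where it is.

Things in the scene. Friction and masses are not known exactly. Their poses are not given: they have to be found in the camera images.
- dehumidifier: white compact dehumidifier, fixed, 150 (x) x 250 (y) x 200 mm high; origin at the centre of its underside, front towards its -x, z up. Its flat top is 200 mm above the origin. Bay on the top: see bay. Power button on the top: see power_top.
- bay (a point): centre of the bay's mouth, level with the dehumidifier's top, 15 mm in x and 55 mm in y from its origin, same axes. The well is 44 mm (x) x 64 mm (y); a grey bevelled collar, 8 mm high, guides a cartridge in from up to about 5 mm off centre. The cartridge goes in with its long side along y, either way round.
- seat: steel seat plate, 40 x 60 mm, carrying the cartridge in the bay; origin at the centre of its upper face, 17 to 44 mm below the dehumidifier's top before pressing. It slides down only: first up to 14 mm of play against 5 N of friction, then the catch. How much play is left and the level of the catch both differ each time and cannot be told from poses. Over 15 N from the cartridge breaks it.
- tab_tip (a point): top of a green tab (8 mm) in a black slot on the dehumidifier's top, before the bay, geared to the catch; its y in the dehumidifier's frame is 55 mm, once home 59.4. After the play, pressing takes up to 8 to 11 N (peak after 4 mm), falls to near nothing over 4 mm more, then the seat jumps under 1 mm to a hard stop and stays down. Short of that it comes up again.
- power_top (a point): centre of the top of the round blue power button, 30 mm across, pressed straight down; at rest 10 mm above the dehumidifier's top, 45 mm to the front (-x) and 80 mm to the right (-y) of its origin. A dome switch: the force climbs to about 6 N half-way, then falls to about 2 N at 7 mm, where there is a hard stop; it springs back when let go. Over 15 N breaks it.
- fresh_center (a point): centre (half-way up) of the fresh cartridge: blue block 40 (x) x 60 (y) x 45 mm high with black ribs, and on it a white grip bar 20 (x) x 50 (y) x 32 mm high, 77 mm in all, about 120 g. The top of the bar is 38.5 mm above this point, the foot 38.5 mm below; z up. Stands on the tray with the bar on top.
- spent_center (a point): the same point of the spent cartridge, alike but with an orange block; stands on the tray too. Leave it.
- tray: aluminium tray, fixed, 150 x 250 mm, rim 18 mm high; origin at the centre of its underside
- jar: empty glass jar with a steel screw lid, 80 mm across, 113 mm high; origin under its centre. Leave it.
- clothes_peg: red plastic clothes peg, 72 x 10 x 14 mm, lying; origin under its centre. Leave it.
- brush: yellow silicone brush, 155 mm long, 24 mm high, lying; origin on its underside near its middle. Leave it.
- tin: closed tin, 64 mm across, 70 mm high; origin under its centre. Leave it.
- remote: grey remote control, 130 x 42 x 18 mm, lying; origin under its centre. Leave it.

How it is judged (in metres and radians):
On the way, in this order (a step that is already met when the one before it is completed fails the run):
1. the fresh cartridge stands in the bay and its catch has snapped home (horizontal distance between fresh_center and bay below 0.006 m and height (world z) of fresh_center below 0.235 m and angle between fresh_center's own z axis and vertical below 0.12 rad and y of tab_tip in the frame of dehumidifier above 0.0591 m), for 0.2 s.
2. the power button is pressed past its click (5.5 mm or more) with the cartridge latched (all of step 1 and z of power_top in the frame of dehumidifier below 0.2045 m), for 0.05 s.
At the end, for the whole second after the job is handed in: The fresh cartridge stands upright (within 0.12 rad) and at rest in the bay, within 6 mm of its centre, its catch home (green tab at least 4.1 mm out), and the power button is back up (within 2 mm) (all of step 1 and z of power_top in the frame of dehumidifier above 0.208 m and linear speed of fresh below 0.02 m/s); the robot touches nothing.
It fails at once if more than 15 N between the fresh cartridge and its seat (contact force between fresh and seat above 15 N).
It fails at once if more than 15 N on the power button (contact force between anything else and power above 15 N).
It fails at once if the power button is pressed before the catch is home (z of power_top in the frame of dehumidifier below 0.2045 m and not (y of tab_tip in the frame of dehumidifier above 0.0591 m)).
It fails at once if the catch is worked without the fresh cartridge in the bay (y of tab_tip in the frame of dehumidifier above 0.0591 m and horizontal distance between fresh_center and bay above 0.02 m).
It fails at once if the orange cartridge, jar, clothes peg, brush, tin or remote control is moved by more than 30 mm (distance of any of spent_center, jar, clothes_peg, brush, tin, remote from where it was at the start of the episode above 0.03 m).
It also fails if it takes over 72 s, if anything falls off the work surface, if the arm or the gripper's body presses on something with over 40 N, if the wrist force passes 120 N, or if a joint passes its speed limit or range.

## Robot

A 6-joint arm with a two-finger parallel gripper is mounted at the origin on the work surface. World frame = base frame: x ahead of the robot, y to its left, z up, the work surface at z = 0. Lengths are in mm, angles in rad, forces in N, time in s.
With the tool pointing down it reaches from about 375 to 900 mm from the base axis. Payload 3.1 kg.
Tool frame: the origin (TCP) lies at the very end of the fingers, on their centre line; the grasp point (between the pads) lies 19 mm behind it; z points along the fingers, y is the direction in which the jaws open and shut (so a half turn about z gives the same grasp; the last joint's range is limited). The gripper opens to 85 mm and grips with 20 to 120 N. Pads are 22 mm wide; open, the fingers measure 114 mm over their backs; the gripper's body (76 mm by 85 mm) begins 54 mm behind the grasp point. The pads swing forward as they close: fully open they stand 13 mm farther back than shut.
Start: joints at [-1.466, 0.527, 1.433, -0, 1.181, -0.178], TCP at [175.027, -599.968, 196.31] pointing down, gripper open.
Joint ranges: [-3.08, 3.08], [-0.75, 2.2], [0.22, 2.44], [-1.43, 4.57], [0, 2.65], [-2.85, 2.85]. Speed limits (rad/s): [2.79, 2.79, 3.14, 3.14, 3.14, 3.14].

## Interface

Orientations are given as a 3x3 rotation matrix whose columns are the frame's x, y, z axes.
In Python, from bench import env gives the robot as it stands.
- The arm moves only by the tool carry_out, never from a script. Its argument "deltas" is a list that holds one entry, the list of rows, each a list of 6 numbers: the shift along the tool's x, y, z in mm, then the turn, a rotation vector about the tool's x, y, z in rad. A call has exactly 5 rows; each row shifts and turns the commanded pose from where the row before left it, along the tool's axes as they then stand; what a row does not reach is not made up. A row lasts 1/8 s, in which the tool goes at most 62.5 mm and 10.7 degrees, less where a joint would pass 70% of its speed; a pose out of reach is approached as far as the arm can. A call with a gripper value outside its range is refused whole. "grip" is the closure, from 0 (fully open) to 1 (shut), set as the call begins (left out, the last holds). The fingers move at their own pace and stop on an object; "grip_force" is the grip in N (left out, the last holds). Time passes only in rows, so rows that do not move let the fingers close, or fill a call up. It gives the time, the measured TCP pose, the force and the opening at its end, in the units of the state.
- env.sense(): the state, without advancing time (a new reading comes with each control period).
- env.get_image(name): name is "scene" or "top"; returns a dict with "frame" (384x512x3 uint8, red, green, blue), "fx", "fy", "cx", "cy" (pixels), "pose" (4x4, takes a point from camera to world coordinates). Camera axes: x right, y down, z forward; pixel columns grow to the right and rows downward; lengths in mm; the calibration is good to about 2 mm. A picture is of the moment at which its call begins. There is no depth.
- env.close_job(): hands the job in, once; it reports no verdict.
The state is a dict: "t": time; "joint_pos": joint angles; "joint_velocities": joint speeds; "joint_torque": joint torques, N m; "eef_pos": TCP position; "ee_rot": TCP orientation; "ft_force": force on the tool from outside, world axes, zero at the start; "wrist_torque": the same for the moment, N m; "grip_width": finger opening in mm.
Only numpy, scipy, OpenCV 4.12 (cv2) and the standard library are available. Lean on these libraries where they do the work, as an engineer would, in place of code of your own. Each camera call takes 0.05 s, during which the arm holds its last target.

## Working session

There is one attempt and no reset: what is moved stays moved. The work goes in short steps, Python scripts to look and compute and a tool call to move; the robot and the scene stay as the last step left them, time stands still between calls to the robot, and variables do not carry over. Pictures are saved under pics/ and viewed, and the job is handed in when it is done.

Besides the shell and the picture viewer there is one more tool, called after "Emit:" by a JSON object that holds its "name" and its "arguments". carry_out: Moves the arm, as the interface text tells. Its arguments: {"type":"object","properties":{"deltas":{"type":"array","items":{"type":"array","items":{"type":"array","items":{"type":"number"}}}},"grip":{"type":"number"},"grip_force":{"type":"number"}},"required":["deltas"]}

```bash
ls; mkdir -p pics
python3 - <<'E'
from bench import env
import cv2,numpy as np
s=env.sense();print({k:np.round(v,3).tolist() for k,v in s.items()})
for n in("scene","top"):
    i=env.get_image(n);cv2.imwrite(f"pics/{n}0.png",i["frame"][:,:,::-1])
    np.savez(f"pics/{n}0.npz",**i)
    print(n,i["fx"],i["fy"],i["cx"],i["cy"],np.round(i["pose"],3).tolist())
E
```

```text
pics
{'t': 0.0, 'joint_pos': [-1.465, 0.528, 1.434, 0.0, 1.181, -0.179], 'joint_velocities': [0.0, 0.003, -0.001, 0.0, 0.001, 0.0], 'joint_torque': [0.0, -44.235, -17.803, -0.0, 0.008, -0.0], 'eef_pos': [174.961, -599.19, 195.341], 'ee_rot': [[0.96, 0.28, -0.0], [0.28, -0.96, 0.002], [0.0, -0.002, -1.0]], 'ft_force': [-0.023, -0.433, -0.994], 'wrist_torque': [0.014, 0.053, -0.009], 'grip_width': 85.609}
scene 352.89200204880365 352.89200204880365 258.6540137288326 191.36013543634544 [[-0.983, 0.114, -0.147, 700.12], [0.185, 0.677, -0.712, 571.903], [0.018, -0.727, -0.687, 722.506], [0.0, 0.0, 0.0, 1.0]]
top 439.56455841339596 439.56455841339596 251.64564577896422 191.65293764559263 [[0.015, -0.997, 0.07, 491.778], [-1.0, -0.016, -0.018, -11.032], [0.019, -0.07, -0.997, 1128.629], [0.0, 0.0, 0.0, 1.0]]
```

View pics/scene0.png

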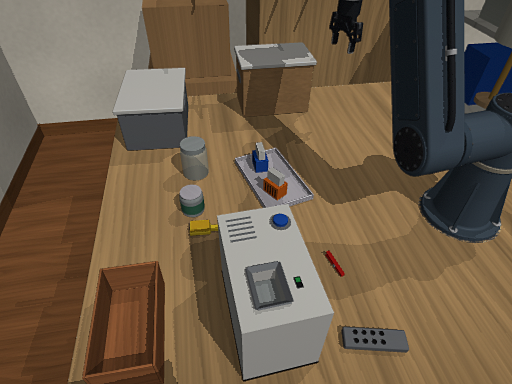

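View pics/top0.png

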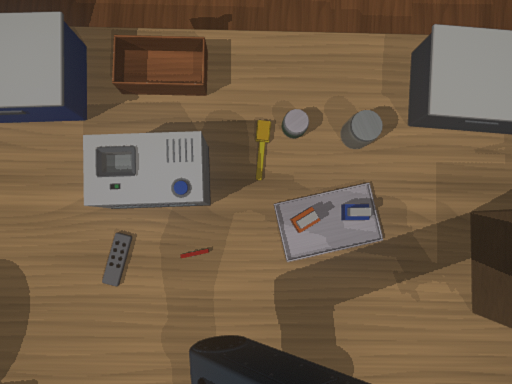

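```bash
cat > h.py <<'E'
import numpy as np,cv2
def load(n): return dict(np.load(f"pics/{n}.npz"))
def ray(c,u,v):
    d=c["pose"][:3,:3]@np.array([(u-c["cx"])/c["fx"],(v-c["cy"])/c["fy"],1]);return c["pose"][:3,3],d/np.linalg.norm(d)
def onz(c,u,v,z):
    o,d=ray(c,u,v);return o+d*(z-o[2])/d[2]
def tri(c1,p1,c2,p2):
    o1,d1=ray(c1,*p1);o2,d2=ray(c2,*p2)
    s=np.linalg.lstsq(np.c_[d1,-d2],o2-o1,rcond=None)[0]
    a=o1+d1*s[0];b=o2+d2*s[1];return (a+b)/2,np.linalg.norm(a-b)
def proj(c,p):
    q=c["pose"][:3,:3].T@(np.asarray(p,float)-c["pose"][:3,3]);return np.array([c["fx"]*q[0]/q[2]+c["cx"],c["fy"]*q[1]/q[2]+c["cy"]])
E
python3 - <<'E'
from h import *
def crop(n,x0,x1,y0,y1,k,out):
    f=load(n)["frame"][y0:y1,x0:x1,::-1];cv2.imwrite(out,cv2.resize(f,None,fx=k,fy=k,interpolation=cv2.INTER_NEAREST))
crop("top0",270,390,175,265,6,"pics/c1.png")
crop("top0",75,215,120,215,5,"pics/c2.png")
crop("scene0",230,315,140,210,8,"pics/c3.png")
crop("scene0",210,335,200,380,4,"pics/c4.png")
for n in("top0","scene0"):
    f=load(n)["frame"];h=cv2.cvtColor(f,cv2.COLOR_RGB2HSV)
    m=cv2.inRange(h,(105,130,50),(125,255,255))
    k,l,st,ce=cv2.connectedComponentsWithStats(m)
    for i in range(1,k):
        if st[i,4]>20: print(n,st[i],ce[i].round(2))
E
```

```text
top0 [174 181  13  13 133] [180.28 187.15]
top0 [345 205  24  15 108] [352.8  214.68]
scene0 [ 464   43   48   62 1558] [485.06  67.54]
scene0 [498  67  14  27 180] [506.82  84.03]
scene0 [253 150  15  23 192] [260.55 163.08]
scene0 [273 214  15  13 161] [280.08 219.87]
```

View pics/c1.png

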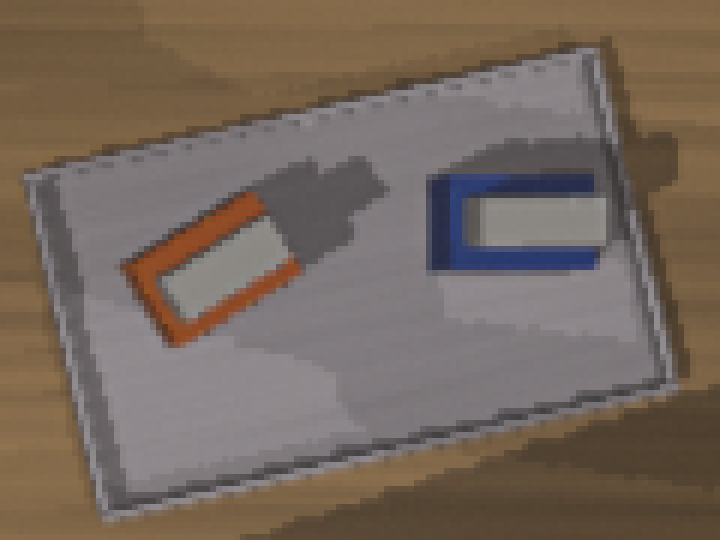

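View pics/c2.png

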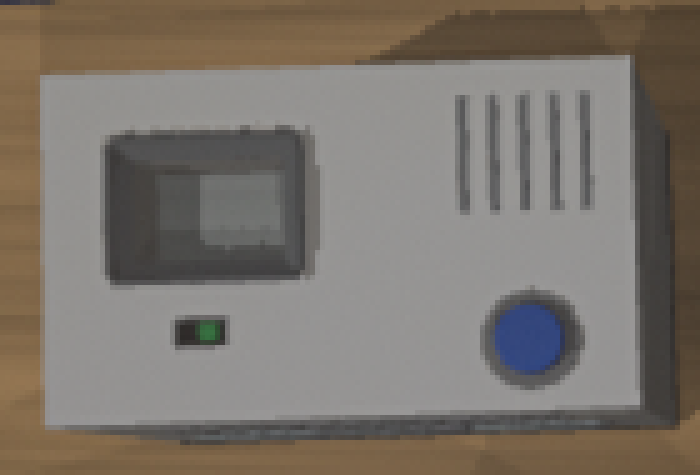

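View pics/c3.png

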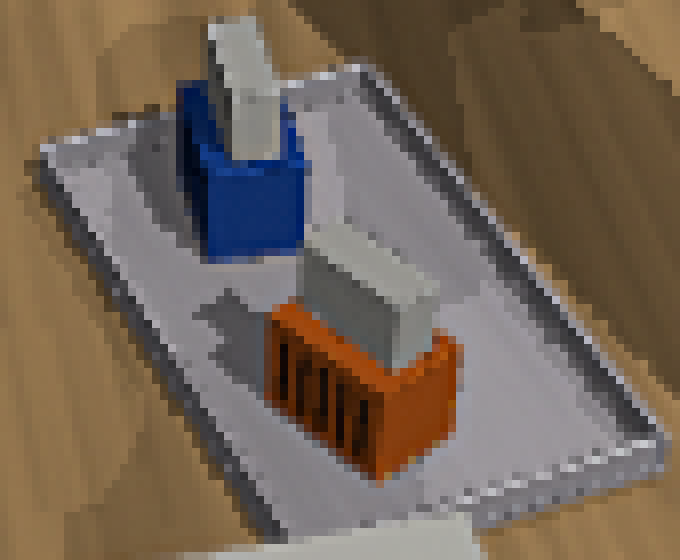

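View pics/c4.png

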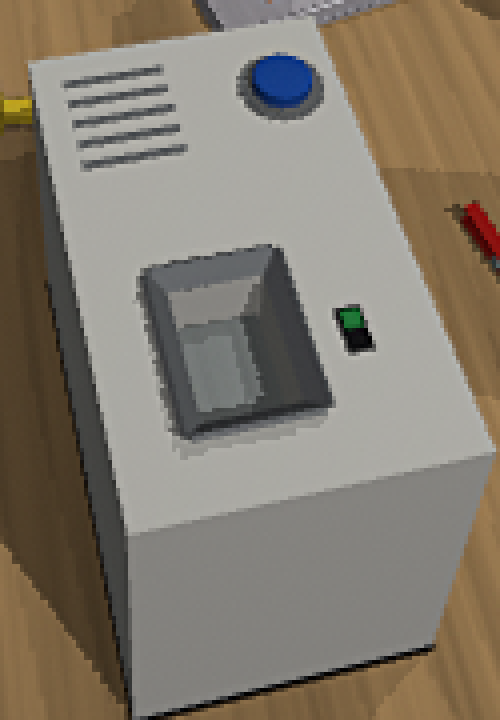

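Run:
```python
from h import *
T=load("top0");S=load("scene0")
ct=[(40,75),(632,56),(640,405),(46,428)];cs=[(130,532),(30,63),(318,17),(493,450)]
loc=np.array([[75,125],[75,-125],[-75,-125],[-75,125]],float)
def c2(p):return(75+p[0]/5-.5,120+p[1]/5-.5)
def c1(p):return(270+p[0]/6-.5,175+p[1]/6-.5)
def c4(p):return(210+p[0]/4-.5,200+p[1]/4-.5)
def c3(p):return(230+p[0]/8-.5,140+p[1]/8-.5)
# scene image: x flips; figure which corner
def fit(W):
    L=loc-loc.mean(0);Wm=W.mean(0);H=L.T@(W-Wm);U,_,V=np.linalg.svd(H);R=V.T@np.diag([1,np.linalg.det(V.T@U.T)])@U.T
    res=(W-Wm)-L@R.T;return Wm,np.degrees(np.arctan2(R[1,0],R[0,0])),np.abs(res).max()
A=[]
for nm,c,f,cc in(("top",T,c2,ct),("scene",S,c4,cs)):
    W=np.array([onz(c,*f(p),200)[:2] for p in cc]);print(nm,W.round(1).tolist(),fit(W));A.append(W)
tr=[tri(T,c2(a),S,c4(b)) for a,b in zip(ct,cs)]
for t in tr:print(t[0].round(1),t[1].round(1))
o,th,_=fit((A[0]+A[1])/2)
print(o,th)
c,s=np.cos(np.radians(th)),np.sin(np.radians(th));R=np.array([[c,-s],[s,c]])
print("bay",o+R@[15,55],"power",o+R@[-45,-80])
print("power img",onz(T,180.28,187.15,209.5),onz(S,280.08,219.87,209), tri(T,(180.28,187.15),S,(280.08,219.87)))
print("bay rim top, top view",[onz(T,*c2(p),208)[:2].round(1).tolist() for p in [(105,130),(305,130),(305,278),(108,285)]])
# bar
bt=[(475,197),(607,195),(607,247),(475,247)]
for z in(78,80,82):
    W=np.array([onz(T,*c1(p),z) for p in bt]);print(z,W.round(1).tolist(),W.mean(0))
# scene bar top corners: back-left(208,22) back-right(258,17) front-right(283,92) front-left(232,97)
bs=[(232,97),(208,22),(258,17),(283,92)]
W=np.array([onz(S,*c3(p),80) for p in bs]);print("sc",W.round(1).tolist(),W.mean(0))
for a,b in zip(bt,bs):print(tri(T,c1(a),S,c3(b)))
```

```text
top [[672.8, 333.0], [685.7, 82.5], [536.7, 75.7], [523.1, 324.3]] (array([604.55707083, 203.87809447]), np.float64(3.026119045875707), np.float64(0.6245697216373571))
scene [[671.0, 331.7], [684.0, 85.0], [533.3, 77.7], [524.1, 324.3]] (array([603.09787622, 204.67179478]), np.float64(2.633330961207613), np.float64(1.84154926535156))
[671.8 332.4 202. ] 1.3
[685.   82.9 198.3] 2.2
[534.9  76.4 199.3] 3.9
[523.5 324.2 199.6] 1.0
[603.82747352 204.27494463] 2.830694696079133
bay [616.09300432 259.94860765] power [562.83316918 122.1502406 ]
power img [563.42162706 121.84341084 209.5       ] [564.27262021 126.32832954 209.        ] (array([563.47801505, 122.61746851, 204.85128272]), np.float64(0.644793743044027))
bay rim top, top view [[648.4, 302.0], [649.9, 218.3], [587.3, 216.2], [583.0, 298.1]]
78 [[531.7, -263.4, 78.0], [533.4, -316.5, 78.0], [512.6, -316.4, 78.0], [511.7, -263.4, 78.0]] [ 522.34578363 -289.93712669   78.        ]
80 [[531.6, -262.9, 80.0], [533.3, -315.9, 80.0], [512.5, -315.8, 80.0], [511.7, -262.9, 80.0]] [ 522.28759447 -289.40619794   80.        ]
82 [[531.6, -262.5, 82.0], [533.2, -315.3, 82.0], [512.5, -315.3, 82.0], [511.7, -262.4, 82.0]] [ 522.2294053  -288.87526919   82.        ]
sc [[531.3, -265.2, 80.0], [531.6, -314.1, 80.0], [511.8, -314.2, 80.0], [511.8, -265.2, 80.0]] [ 521.63246079 -289.66843572   80.        ]
(array([ 531.7198669 , -262.48540281,   82.05764537]), np.float64(0.3082275338593687))
(array([ 532.32409762, -315.91681991,   78.96808697]), np.float64(2.066038816236717))
(array([ 512.00114561, -316.00114377,   78.86542937]), np.float64(1.119889849034865))
(array([ 511.99763283, -262.56862225,   81.90455394]), np.float64(0.6799749169755414))
```

Emit:
{"name": "carry_out", "arguments": {"deltas": [[[0, 0, 0, 0, 0, -0.162], [0, 0, 0, 0, 0, -0.162], [0, 0, 0, 0, 0, -0.162], [0, 0, 0, 0, 0, -0.162], [0, 0, 0, 0, 0, -0.162]]], "grip": 0.4}}

```text
t: 0.72
eef_pos: [175.0, -599.5, 195.7]
ee_rot: [[0.454, 0.891, -0.0], [0.891, -0.454, 0.001], [0.001, -0.001, -1.0]]
ft_force: [-0.3, -0.0, -0.4]
grip_width: 51.2
```

Emit:
{"name": "carry_out", "arguments": {"deltas": [[[0, 0, 0, 0, 0, -0.162], [0, 0, 0, 0, 0, -0.162], [0, 0, 0, 0, 0, -0.162], [38, 43, 0, 0, 0, 0], [38, 43, 0, 0, 0, 0]]]}}

```text
t: 1.35
eef_pos: [260.6, -522.4, 195.7]
ee_rot: [[-0.007, 1.0, 0.0], [1.0, 0.007, 0.001], [0.001, 0.0, -1.0]]
ft_force: [0.7, 0.5, 0.4]
grip_width: 51.3
```

Emit:
{"name": "carry_out", "arguments": {"deltas": [[[38, 43, 0, 0, 0, 0], [38, 43, 0, 0, 0, 0], [38, 43, 0, 0, 0, 0], [38, 43, 0, 0, 0, 0], [38, 43, 0, 0, 0, 0]]]}}

```text
t: 1.98
eef_pos: [474.7, -329.7, 196.0]
ee_rot: [[-0.009, 1.0, -0.0], [1.0, 0.009, 0.0], [0.0, -0.0, -1.0]]
ft_force: [0.5, 0.4, -0.7]
grip_width: 51.8
```

Emit:
{"name": "carry_out", "arguments": {"deltas": [[[39.8, 47.6, 0, 0, 0, 0], [0, 0, 40, 0, 0, 0], [0, 0, 45, 0, 0, 0], [0, 0, 0, 0, 0, 0], [0, 0, 0, 0, 0, 0]]]}}

```text
t: 2.6
eef_pos: [521.5, -291.8, 112.3]
ee_rot: [[-0.009, 1.0, 0.001], [1.0, 0.009, -0.001], [-0.001, 0.001, -1.0]]
ft_force: [0.6, 0.1, 0.5]
grip_width: 51.1
```

```bash
cat >> h.py <<'E'
def shot(n,name,box=None,k=5):
    from bench import env
    i=env.get_image(n);np.savez(f"pics/{name}.npz",**i);f=i["frame"][:,:,::-1]
    if box:
        x0,x1,y0,y1=box;f=cv2.resize(f[y0:y1,x0:x1],None,fx=k,fy=k,interpolation=cv2.INTER_NEAREST)
    cv2.imwrite(f"pics/{name}.png",f)
E
python3 -c "
from h import *
shot('scene','s1',(220,320,100,210),5)"
```

```text
(no output)
```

View pics/s1.png

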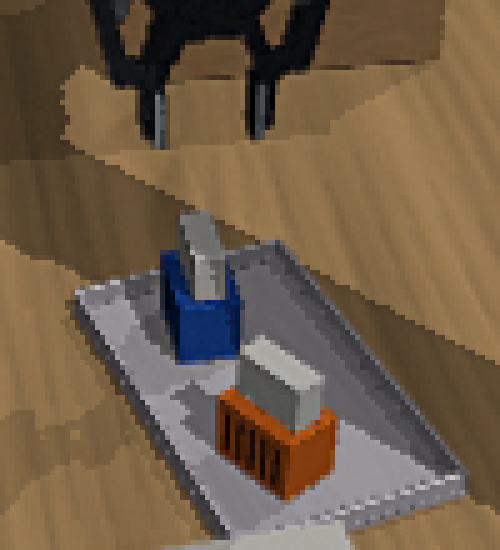

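The fingers (about 155 and 262, 140 in the crop) straddle the white bar (200, 215). I'll go down and close next.

Emit:
{"name": "carry_out", "arguments": {"deltas": [[[2, 0.3, 30, 0, 0, 0], [0, 0, 24, 0, 0, 0], [0, 0, 0, 0, 0, 0], [0, 0, 0, 0, 0, 0], [0, 0, 0, 0, 0, 0]]]}}

```text
t: 3.28
eef_pos: [522.1, -290.0, 59.1]
ee_rot: [[-0.009, 1.0, 0.003], [1.0, 0.009, -0.002], [-0.002, 0.003, -1.0]]
ft_force: [-0.5, 0.0, 0.3]
grip_width: 51.1
```

Emit:
{"name": "carry_out", "arguments": {"deltas": [[[0, 0, 0, 0, 0, 0], [0, 0, 0, 0, 0, 0], [0, 0, 0, 0, 0, 0], [0, 0, 0, 0, 0, 0], [0, 0, 0, 0, 0, 0]]], "grip": 1, "grip_force": 40}}

```text
t: 3.9
eef_pos: [521.1, -289.0, 57.2]
ee_rot: [[-0.009, 1.0, -0.0], [1.0, 0.009, 0.0], [0.0, -0.0, -1.0]]
ft_force: [-0.7, -0.1, -0.3]
grip_width: 0.0
```

```bash
python3 -c "
from h import *
shot('scene','s2',(220,320,100,210),5)"
```

```text
(no output)
```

View pics/s2.png

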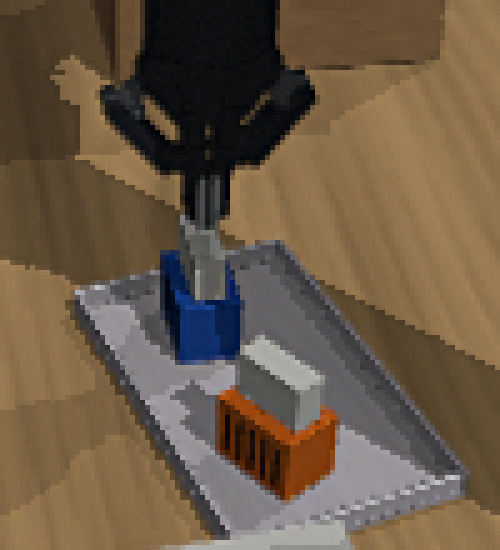

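Run:
```python
from h import *
S=load("s2")
def c(p):return ((p[0]-220+.5)*5,(p[1]-100+.5)*5)
for p in[(521,-289,57),(521,-289,80),(521,-289,100),(522,-265,80),(521,-314,80),(521,-320,90)]:print(p,np.round(c(proj(S,p))))
```

```text
(521, -289, 57) [204. 266.]
(521, -289, 80) [204. 236.]
(521, -289, 100) [205. 209.]
(522, -265, 80) [210. 259.]
(521, -314, 80) [197. 212.]
(521, -320, 90) [195. 193.]
```

Run:
```python
from h import *
shot('top','t2',(260,400,160,280),5)
S=load("scene0");print(proj(S,(175,-600,196)),proj(S,(175,-600,209)),proj(S,(175,-600,240)))
T=load("t2")
for p in[(521,-289,57),(521,-289,90)]:print((proj(T,p)-[259.5,159.5])*5)
f=S["frame"][0:60,320:380,::-1];cv2.imwrite("pics/c5.png",cv2.resize(f,None,fx=8,fy=8,interpolation=0))
```

```text
[339.00753817  60.67177868] [339.6402202   57.11119704] [341.18561447  48.41409141]
[487.6291857  263.36298732]
[505.58110932 261.74337176]
```

View pics/t2.png

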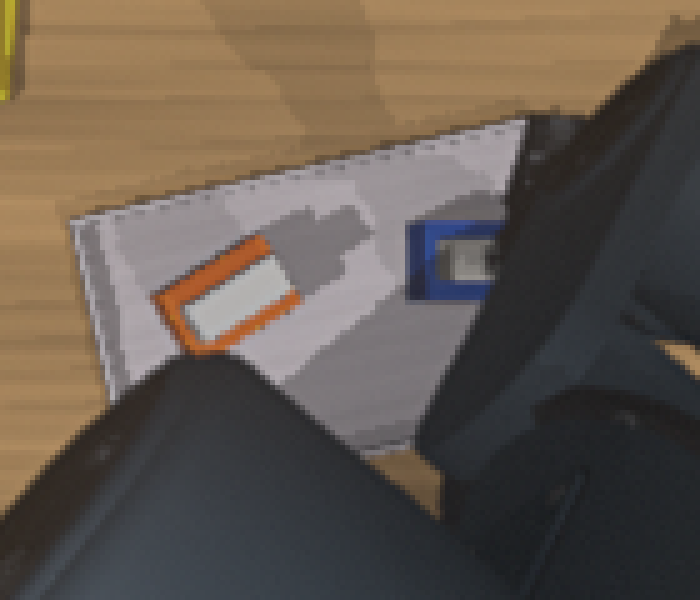

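View pics/c5.png

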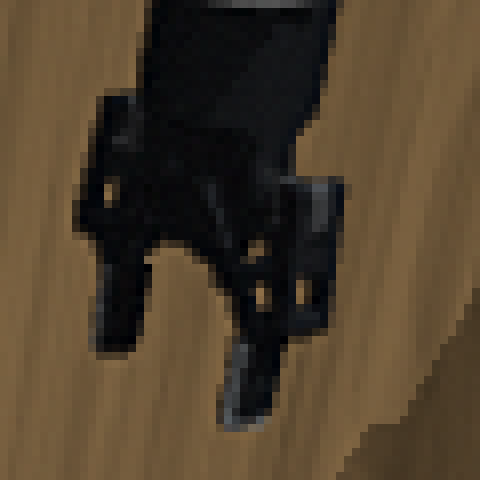

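The fingers shut on nothing. In both pictures the tips lie about 31 mm higher than the reported TCP: seen at (207, 225) in the crop, against (204, 266) predicted. I'll touch the bar top gently with the shut fingers to measure this offset and the arm's stiffness.

Emit:
{"name": "carry_out", "arguments": {"deltas": [[[0, 0, 1, 0, 0, 0], [0, 0, 1, 0, 0, 0], [0, 0, 1, 0, 0, 0], [0, 0, 1, 0, 0, 0], [0, 0, 0, 0, 0, 0]]]}}

```text
t: 4.62
eef_pos: [521.1, -289.0, 53.2]
ee_rot: [[-0.009, 1.0, -0.0], [1.0, 0.009, 0.0], [0.0, -0.0, -1.0]]
ft_force: [-1.2, -0.4, 0.5]
grip_width: 0.1
```

Emit:
{"name": "carry_out", "arguments": {"deltas": [[[0, 0, 0.5, 0, 0, 0], [0, 0, 0.5, 0, 0, 0], [0, 0, 0.5, 0, 0, 0], [0, 0, 0.5, 0, 0, 0], [0, 0, 0, 0, 0, 0]]]}}

```text
t: 5.25
eef_pos: [521.1, -289.0, 51.3]
ee_rot: [[-0.009, 1.0, -0.0], [1.0, 0.009, 0.0], [0.0, -0.0, -1.0]]
ft_force: [0.9, 0.3, 0.5]
grip_width: -0.2
```

Emit:
{"name": "carry_out", "arguments": {"deltas": [[[0, 0, 0.5, 0, 0, 0], [0, 0, 0.5, 0, 0, 0], [0, 0, 0.5, 0, 0, 0], [0, 0, 0.5, 0, 0, 0], [0, 0, 0, 0, 0, 0]]]}}

```text
t: 5.88
eef_pos: [521.1, -289.0, 49.3]
ee_rot: [[-0.009, 1.0, -0.0], [1.0, 0.009, 0.0], [0.0, -0.0, -1.0]]
ft_force: [-0.2, -0.2, 1.0]
grip_width: 0.1
```

Emit:
{"name": "carry_out", "arguments": {"deltas": [[[0, 0, 0.5, 0, 0, 0], [0, 0, 0.5, 0, 0, 0], [0, 0, 0.5, 0, 0, 0], [0, 0, 0.5, 0, 0, 0], [0, 0, 0, 0, 0, 0]]]}}

```text
t: 6.5
eef_pos: [521.1, -289.0, 47.3]
ee_rot: [[-0.009, 1.0, -0.0], [1.0, 0.009, 0.0], [0.0, -0.0, -1.0]]
ft_force: [-0.5, -0.2, 0.3]
grip_width: -0.1
```

Run:
```python
from h import *
shot('scene','s3',(230,300,110,180),8)
S=load("s3")
for z in(47,60,70,80,90):print(z,(proj(S,(521,-289,z))-[229.5,109.5])*8)
```

```text
47 [245.24084095 365.97603295]
60 [245.93990916 339.24600097]
70 [246.48546667 318.38570525]
80 [247.03796038 297.26019259]
90 [247.5975234  275.86437268]
```

View pics/s3.png

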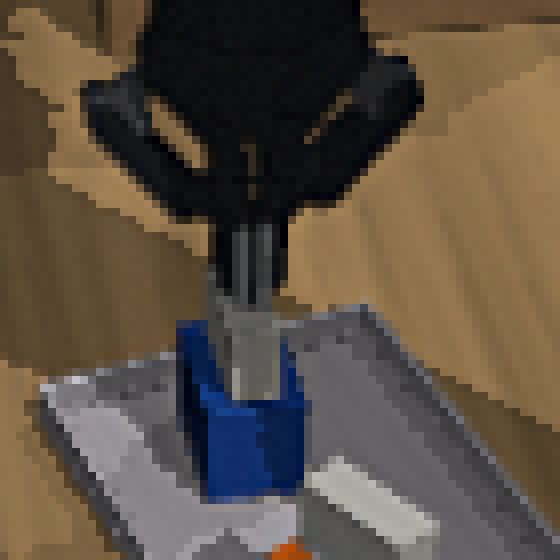

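Emit:
{"name": "carry_out", "arguments": {"deltas": [[[0, 0, 0.4, 0, 0, 0], [0, 0, 0.4, 0, 0, 0], [0, 0, 0.4, 0, 0, 0], [0, 0, 0.4, 0, 0, 0], [0, 0, 0, 0, 0, 0]]]}}

```text
t: 7.18
eef_pos: [521.2, -289.1, 46.1]
ee_rot: [[-0.009, 1.0, 0.0], [1.0, 0.009, -0.0], [-0.0, 0.0, -1.0]]
ft_force: [-0.7, 0.7, 3.9]
grip_width: 0.2
```

Emit:
{"name": "carry_out", "arguments": {"deltas": [[[0, 0, 0.4, 0, 0, 0], [0, 0, 0.4, 0, 0, 0], [0, 0, 0.4, 0, 0, 0], [0, 0, 0.4, 0, 0, 0], [0, 0, 0, 0, 0, 0]]]}}

```text
t: 7.8
eef_pos: [521.3, -289.1, 46.1]
ee_rot: [[-0.009, 1.0, 0.001], [1.0, 0.009, -0.001], [-0.001, 0.001, -1.0]]
ft_force: [-2.8, 2.0, 13.2]
grip_width: -0.1
```

Emit:
{"name": "carry_out", "arguments": {"deltas": [[[0, 0, -16, 0, 0, 0], [0, 0, 0, 0, 0, 0], [0, 0, 0, 0, 0, 0], [0, 0, 0, 0, 0, 0], [0, 0, 0, 0, 0, 0]]], "grip": 0.4}}

```text
t: 8.43
eef_pos: [520.9, -288.9, 59.6]
ee_rot: [[-0.009, 1.0, -0.001], [1.0, 0.009, 0.001], [0.001, -0.001, -1.0]]
ft_force: [0.3, -0.3, -0.2]
grip_width: 51.3
```

Emit:
{"name": "carry_out", "arguments": {"deltas": [[[0, 0, 13, 0, 0, 0], [0, 0, 13, 0, 0, 0], [0, 0, 12, 0, 0, 0], [0, 0, 0, 0, 0, 0], [0, 0, 0, 0, 0, 0]]]}}

```text
t: 9.05
eef_pos: [521.2, -289.1, 22.0]
ee_rot: [[-0.009, 1.0, -0.0], [1.0, 0.009, 0.0], [0.0, -0.0, -1.0]]
ft_force: [0.2, -0.2, 0.5]
grip_width: 51.4
```

Emit:
{"name": "carry_out", "arguments": {"deltas": [[[0, 0, 0, 0, 0, 0], [0, 0, 0, 0, 0, 0], [0, 0, 0, 0, 0, 0], [0, 0, 0, 0, 0, 0], [0, 0, 0, 0, 0, 0]]], "grip": 1, "grip_force": 40}}

```text
t: 9.68
eef_pos: [521.6, -289.3, 22.7]
ee_rot: [[-0.009, 1.0, 0.001], [1.0, 0.009, -0.001], [-0.001, 0.001, -1.0]]
ft_force: [0.1, 0.5, 5.4]
grip_width: 19.2
```

Emit:
{"name": "carry_out", "arguments": {"deltas": [[[0, 0, -20, 0, 0, 0], [0, 0, -55, 0, 0, 0], [0, 0, -55, 0, 0, 0], [0, 0, -55, 0, 0, 0], [0, 0, -55, 0, 0, 0]]]}}

```text
t: 10.3
eef_pos: [520.4, -288.5, 263.1]
ee_rot: [[-0.009, 1.0, -0.001], [1.0, 0.009, 0.001], [0.001, -0.001, -1.0]]
ft_force: [-0.0, -0.2, -1.1]
grip_width: 19.3
```

Run:
```python
from h import *
shot('scene','s4',(200,340,0,210),3)
```

```text
(no output)
```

View pics/s4.png

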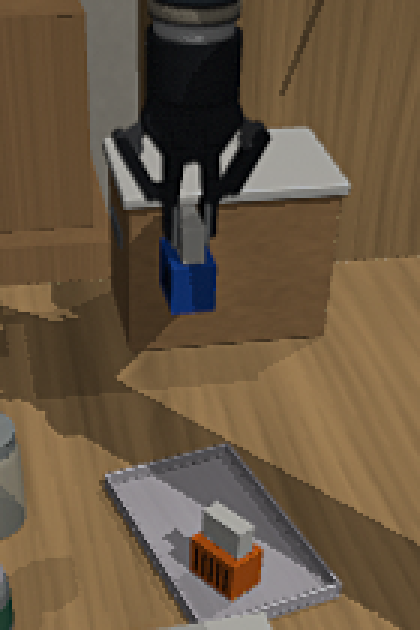

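Emit:
{"name": "carry_out", "arguments": {"deltas": [[[54.7, 10.1, 0, 0, 0, 0], [54.7, 10.1, 0, 0, 0, 0], [54.7, 10.1, 0, 0, 0, 0], [54.7, 10.1, 0, 0, 0, 0], [54.7, 10.1, 0, 0, 0, 0]]]}}

```text
t: 10.98
eef_pos: [568.6, -13.3, 261.1]
ee_rot: [[-0.009, 1.0, -0.002], [1.0, 0.009, 0.0], [0.0, -0.002, -1.0]]
ft_force: [-0.1, -0.3, -0.8]
grip_width: 19.1
```

Emit:
{"name": "carry_out", "arguments": {"deltas": [[[54.7, 10.1, 0, 0, 0, 0], [54.7, 10.1, 0, 0, 0, 0], [54.7, 10.1, 0, 0, 0, 0], [54.7, 10.1, 0, 0, 0, 0], [40, 10.1, 0, 0, 0, -0.042]]]}}

```text
t: 11.6
eef_pos: [616.6, 246.5, 260.8]
ee_rot: [[-0.054, 0.999, -0.002], [0.999, 0.054, -0.0], [-0.0, -0.002, -1.0]]
ft_force: [1.6, 0.5, -1.0]
grip_width: 19.4
```

Emit:
{"name": "carry_out", "arguments": {"deltas": [[[0, 0, 0, 0, 0, 0], [0, 0, 0, 0, 0, 0], [0, 0, 0, 0, 0, 0], [0, 0, 0, 0, 0, 0], [0, 0, 0, 0, 0, 0]]]}}

```text
t: 12.22
eef_pos: [617.4, 243.3, 262.3]
ee_rot: [[-0.05, 0.999, 0.0], [0.999, 0.05, 0.0], [0.0, 0.0, -1.0]]
ft_force: [-0.4, -0.3, -0.9]
grip_width: 19.4
```

Emit:
{"name": "carry_out", "arguments": {"deltas": [[[16.5, 0, 10, 0, 0, 0], [0, 0, 10, 0, 0, 0], [0, 0, 0, 0, 0, 0], [0, 0, 0, 0, 0, 0], [0, 0, 0, 0, 0, 0]]]}}

```text
t: 12.85
eef_pos: [616.8, 260.5, 242.5]
ee_rot: [[-0.051, 0.999, 0.001], [0.999, 0.051, 0.0], [0.0, 0.001, -1.0]]
ft_force: [-0.7, -0.6, -1.7]
grip_width: 19.3
```

Run:
```python
from h import *
shot('scene','s5',(210,340,170,330),4)
shot('top','t5',(75,215,100,215),5)
```

```text
(no output)
```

View pics/s5.png

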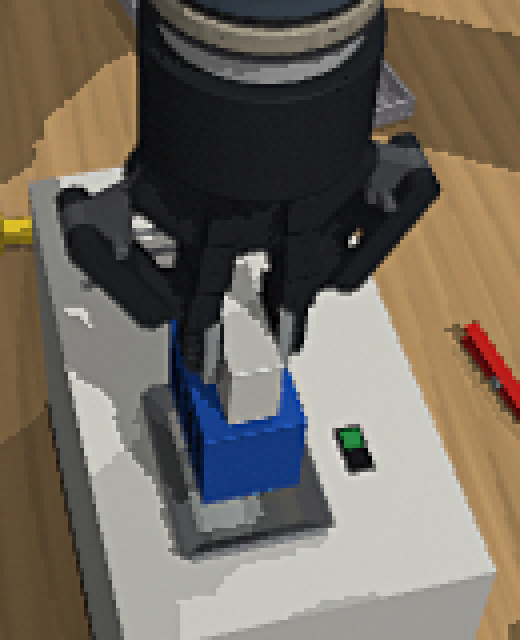

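View pics/t5.png

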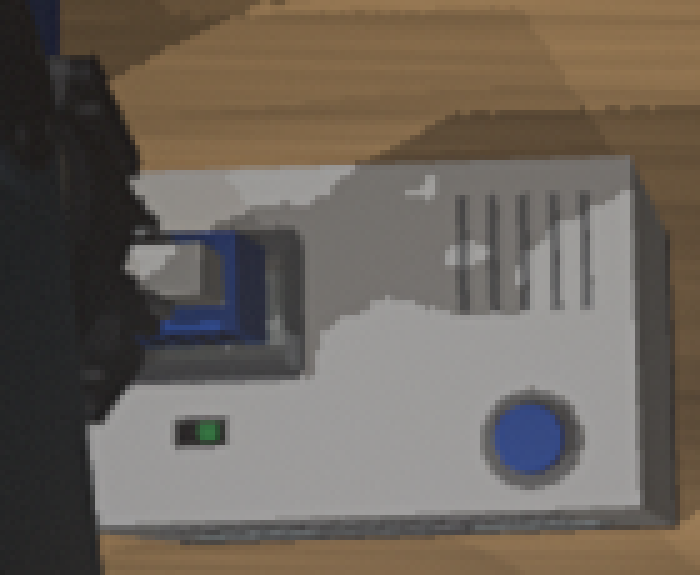

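Run:
```python
from h import *
S=load("s5");T=load("t5")
f=lambda p:(210+p[0]/4-.5,170+p[1]/4-.5);g=lambda p:(75+p[0]/5-.5,100+p[1]/5-.5)
for z in(219,222,225):
  for p in[(203,501),(301,488)]:print("foot +y",z,onz(S,*f(p),z).round(1))
for z in(264,267):
  for p in[(208,435),(305,420)]:print("blocktop +y",z,onz(S,*f(p),z).round(1))
for p in[(266,235),(266,342)]:print("foot -y",onz(T,*g(p),222).round(1))
for p in[(235,231),(237,333)]:print("blocktop -y",onz(T,*g(p),267).round(1))
c=lambda q:((q-[209.5,169.5])*4).round()
d=lambda q:((q-[74.5,99.5])*5).round()
th=np.radians(2.9);R=np.array([[np.cos(th),-np.sin(th)],[np.sin(th),np.cos(th)]])
for xy in[(-20,30),(20,30),(-20,-30),(20,-30)]:
  w=R@xy+[616.5,260];print(xy,w,[ (c(proj(S,(*w,z))).tolist(),d(proj(T,(*w,z))).tolist()) for z in(222.5,267.5)])
```

```text
foot +y 219 [634.4 285.  219. ]
foot +y 219 [594.7 286.2 219. ]
foot +y 222 [634.8 286.7 222. ]
foot +y 222 [595.3 287.9 222. ]
foot +y 225 [635.2 288.4 225. ]
foot +y 225 [595.9 289.6 225. ]
blocktop +y 264 [633.2 283.9 264. ]
blocktop +y 264 [595.7 283.9 264. ]
blocktop +y 267 [633.7 285.8 267. ]
blocktop +y 267 [596.4 285.8 267. ]
foot -y [645.1 230.9 222. ]
foot -y [600.5 229.3 222. ]
blocktop -y [638.9 231.  267. ]
blocktop -y [598.5 228.8 267. ]
(-20, 30) [595.00782465 288.94972191] [([302.0, 490.0], [120.0, 353.0]), ([311.0, 426.0], [82.0, 339.0])]
(20, 30) [634.95659894 290.97343952] [([205.0, 510.0], [119.0, 256.0]), ([207.0, 447.0], [81.0, 238.0])]
(-20, -30) [598.04340106 229.02656048] [([262.0, 367.0], [266.0, 348.0]), ([268.0, 301.0], [236.0, 334.0])]
(20, -30) [637.99217535 231.05027809] [([171.0, 385.0], [265.0, 252.0]), ([171.0, 319.0], [235.0, 233.0])]
```

Emit:
{"name": "carry_out", "arguments": {"deltas": [[[0, 0, 4, 0, 0, 0], [0, 0, 4, 0, 0, 0], [0, 0, 4, 0, 0, 0], [0, 0, 2, 0, 0, 0], [0, 0, 2, 0, 0, 0]]]}}

```text
t: 13.58
eef_pos: [616.5, 260.7, 225.9]
ee_rot: [[-0.051, 0.999, -0.0], [0.999, 0.051, -0.0], [-0.0, -0.0, -1.0]]
ft_force: [-0.2, -0.5, -0.8]
grip_width: 19.4
```

Emit:
{"name": "carry_out", "arguments": {"deltas": [[[0, 0, 2, 0, 0, 0], [0, 0, 2, 0, 0, 0], [0, 0, 1, 0, 0, 0], [0, 0, 1, 0, 0, 0], [0, 0, 0, 0, 0, 0]]]}}

```text
t: 14.2
eef_pos: [616.5, 260.6, 220.0]
ee_rot: [[-0.051, 0.999, -0.0], [0.999, 0.051, -0.0], [-0.0, -0.0, -1.0]]
ft_force: [-0.0, -0.2, -1.2]
grip_width: 19.1
```

Emit:
{"name": "carry_out", "arguments": {"deltas": [[[0, 0, 2, 0, 0, 0], [0, 0, 1, 0, 0, 0], [0, 0, 1, 0, 0, 0], [0, 0, 1, 0, 0, 0], [0, 0, 0, 0, 0, 0]]]}}

```text
t: 14.82
eef_pos: [616.4, 260.6, 215.0]
ee_rot: [[-0.051, 0.999, -0.0], [0.999, 0.051, -0.0], [-0.0, -0.0, -1.0]]
ft_force: [-0.5, 0.3, -0.3]
grip_width: 19.2
```

Emit:
{"name": "carry_out", "arguments": {"deltas": [[[0, 0, 2, 0, 0, 0], [0, 0, 2, 0, 0, 0], [0, 0, 2, 0, 0, 0], [0, 0, 2, 0, 0, 0], [0, 0, 0, 0, 0, 0]]]}}

```text
t: 15.45
eef_pos: [616.3, 260.6, 206.8]
ee_rot: [[-0.051, 0.999, -0.001], [0.999, 0.051, -0.0], [-0.0, -0.001, -1.0]]
ft_force: [-0.5, 0.4, -0.1]
grip_width: 19.0
```

Emit:
{"name": "carry_out", "arguments": {"deltas": [[[0, 0, 1, 0, 0, 0], [0, 0, 1, 0, 0, 0], [0, 0, 1, 0, 0, 0], [0, 0, 0, 0, 0, 0], [0, 0, 0, 0, 0, 0]]]}}

```text
t: 16.08
eef_pos: [616.6, 260.6, 204.2]
ee_rot: [[-0.051, 0.999, 0.0], [0.999, 0.051, 0.0], [0.0, 0.0, -1.0]]
ft_force: [-1.3, -0.2, -1.8]
grip_width: 19.0
```

Emit:
{"name": "carry_out", "arguments": {"deltas": [[[0, 0, 0.7, 0, 0, 0], [0, 0, 0.7, 0, 0, 0], [0, 0, 0.7, 0, 0, 0], [0, 0, 0, 0, 0, 0], [0, 0, 0, 0, 0, 0]]]}}

```text
t: 16.7
eef_pos: [616.5, 260.6, 202.0]
ee_rot: [[-0.051, 0.999, -0.0], [0.999, 0.051, 0.0], [0.0, -0.0, -1.0]]
ft_force: [0.6, -0.2, -0.1]
grip_width: 19.3
```

Emit:
{"name": "carry_out", "arguments": {"deltas": [[[0, 0, 1, 0, 0, 0], [0, 0, 1, 0, 0, 0], [0, 0, 1, 0, 0, 0], [0, 0, 1, 0, 0, 0], [0, 0, 0, 0, 0, 0]]]}}

```text
t: 17.32
eef_pos: [616.4, 260.6, 197.9]
ee_rot: [[-0.051, 0.999, -0.0], [0.999, 0.051, -0.0], [-0.0, -0.0, -1.0]]
ft_force: [0.4, -0.1, -0.8]
grip_width: 19.3
```

Emit:
{"name": "carry_out", "arguments": {"deltas": [[[0, 0, 1, 0, 0, 0], [0, 0, 1, 0, 0, 0], [0, 0, 1, 0, 0, 0], [0, 0, 0, 0, 0, 0], [0, 0, 0, 0, 0, 0]]]}}

```text
t: 17.95
eef_pos: [616.5, 260.6, 195.0]
ee_rot: [[-0.051, 0.999, 0.0], [0.999, 0.051, 0.0], [0.0, 0.0, -1.0]]
ft_force: [0.0, 0.6, -0.2]
grip_width: 19.4
```

Emit:
{"name": "carry_out", "arguments": {"deltas": [[[0, 0, 1, 0, 0, 0], [0, 0, 1, 0, 0, 0], [0, 0, 1, 0, 0, 0], [0, 0, 0, 0, 0, 0], [0, 0, 0, 0, 0, 0]]]}}

```text
t: 18.58
eef_pos: [616.5, 260.6, 192.0]
ee_rot: [[-0.051, 0.999, -0.0], [0.999, 0.051, -0.0], [-0.0, -0.0, -1.0]]
ft_force: [-0.2, 0.4, -1.4]
grip_width: 19.2
```

Emit:
{"name": "carry_out", "arguments": {"deltas": [[[0, 0, 1, 0, 0, 0], [0, 0, 1, 0, 0, 0], [0, 0, 1, 0, 0, 0], [0, 0, 0, 0, 0, 0], [0, 0, 0, 0, 0, 0]]]}}

```text
t: 19.2
eef_pos: [616.6, 260.7, 189.5]
ee_rot: [[-0.051, 0.999, 0.001], [0.999, 0.051, 0.0], [0.0, 0.001, -1.0]]
ft_force: [-0.9, 0.3, 2.5]
grip_width: 19.4
```

Emit:
{"name": "carry_out", "arguments": {"deltas": [[[0, 0, 0, 0, 0, 0], [0, 0, 0, 0, 0, 0], [0, 0, 0, 0, 0, 0], [0, 0, -20, 0, 0, 0], [0, 0, -17, 0, 0, 0]]], "grip": 0.5}}

```text
t: 19.82
eef_pos: [616.6, 260.6, 226.5]
ee_rot: [[-0.051, 0.999, -0.0], [0.999, 0.051, -0.0], [-0.0, -0.0, -1.0]]
ft_force: [-0.1, -0.4, -0.3]
grip_width: 42.8
```

Emit:
{"name": "carry_out", "arguments": {"deltas": [[[0, 0, 0, 0, 0, 0], [0, 0, 0, 0, 0, 0], [0, 0, 0, 0, 0, 0], [0, 0, 2, 0, 0, 0], [0, 0, 2, 0, 0, 0]]], "grip": 1}}

```text
t: 20.45
eef_pos: [616.3, 260.6, 221.5]
ee_rot: [[-0.051, 0.999, -0.001], [0.999, 0.051, -0.0], [-0.0, -0.001, -1.0]]
ft_force: [-0.1, 0.1, 0.4]
grip_width: -0.3
```

Run:
```python
from h import *
shot('scene','s6',(210,340,170,330),4)
```

View pics/s6.png

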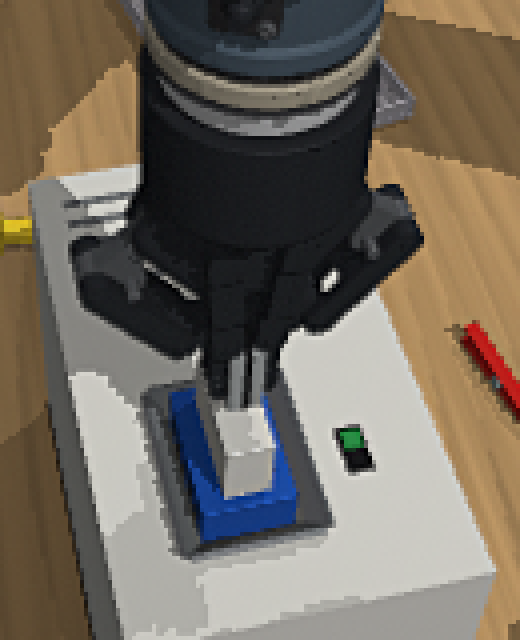

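The cartridge stands upright in the bay: the bar top is at (245, 430) and the block sits inside the collar. The shut fingers are above it. Now I press in small steps.

Emit:
{"name": "carry_out", "arguments": {"deltas": [[[0, 0, 3, 0, 0, 0], [0, 0, 2, 0, 0, 0], [0, 0, 1, 0, 0, 0], [0, 0, 1, 0, 0, 0], [0, 0, 0, 0, 0, 0]]]}}

```text
t: 21.12
eef_pos: [616.5, 260.6, 215.0]
ee_rot: [[-0.051, 0.999, -0.0], [0.999, 0.051, -0.0], [-0.0, -0.0, -1.0]]
ft_force: [-0.1, -0.8, 0.7]
grip_width: -0.1
```

Emit:
{"name": "carry_out", "arguments": {"deltas": [[[0, 0, 0.5, 0, 0, 0], [0, 0, 0.5, 0, 0, 0], [0, 0, 0.5, 0, 0, 0], [0, 0, 0.5, 0, 0, 0], [0, 0, 0, 0, 0, 0]]]}}

```text
t: 21.75
eef_pos: [616.6, 260.7, 213.3]
ee_rot: [[-0.051, 0.999, 0.0], [0.999, 0.051, 0.0], [0.0, 0.0, -1.0]]
ft_force: [-0.4, -0.1, 1.7]
grip_width: -0.1
```

Emit:
{"name": "carry_out", "arguments": {"deltas": [[[0, 0, 0.4, 0, 0, 0], [0, 0, 0.4, 0, 0, 0], [0, 0, 0.4, 0, 0, 0], [0, 0, 0.3, 0, 0, 0], [0, 0, 0, 0, 0, 0]]]}}

```text
t: 22.38
eef_pos: [616.6, 260.7, 211.6]
ee_rot: [[-0.051, 0.999, 0.0], [0.999, 0.051, 0.0], [0.0, 0.0, -1.0]]
ft_force: [-0.5, -0.2, 3.3]
grip_width: -0.3
```

Emit:
{"name": "carry_out", "arguments": {"deltas": [[[0, 0, 0.4, 0, 0, 0], [0, 0, 0.4, 0, 0, 0], [0, 0, 0.4, 0, 0, 0], [0, 0, 0.3, 0, 0, 0], [0, 0, 0, 0, 0, 0]]]}}

```text
t: 23.0
eef_pos: [616.6, 260.7, 210.0]
ee_rot: [[-0.051, 0.999, 0.0], [0.999, 0.051, 0.0], [0.0, 0.0, -1.0]]
ft_force: [-0.2, -0.4, 3.5]
grip_width: 0.1
```

Emit:
{"name": "carry_out", "arguments": {"deltas": [[[0, 0, 0.4, 0, 0, 0], [0, 0, 0.4, 0, 0, 0], [0, 0, 0.4, 0, 0, 0], [0, 0, 0.3, 0, 0, 0], [0, 0, 0, 0, 0, 0]]]}}

```text
t: 23.62
eef_pos: [616.5, 260.6, 208.5]
ee_rot: [[-0.051, 0.999, 0.0], [0.999, 0.051, 0.0], [0.0, 0.0, -1.0]]
ft_force: [0.7, -0.8, 4.3]
grip_width: -0.0
```

Still in the play, with force steady at 4–5 N.

Emit:
{"name": "carry_out", "arguments": {"deltas": [[[0, 0, 0.4, 0, 0, 0], [0, 0, 0.4, 0, 0, 0], [0, 0, 0.4, 0, 0, 0], [0, 0, 0.3, 0, 0, 0], [0, 0, 0, 0, 0, 0]]]}}

```text
t: 24.25
eef_pos: [616.6, 260.7, 207.2]
ee_rot: [[-0.051, 0.999, 0.0], [0.999, 0.051, 0.0], [0.0, 0.0, -1.0]]
ft_force: [-0.2, -0.0, 4.8]
grip_width: 0.0
```

Emit:
{"name": "carry_out", "arguments": {"deltas": [[[0, 0, 0.4, 0, 0, 0], [0, 0, 0.4, 0, 0, 0], [0, 0, 0.4, 0, 0, 0], [0, 0, 0.3, 0, 0, 0], [0, 0, 0, 0, 0, 0]]]}}

```text
t: 24.88
eef_pos: [616.7, 260.7, 206.3]
ee_rot: [[-0.051, 0.999, 0.001], [0.999, 0.051, 0.0], [0.0, 0.001, -1.0]]
ft_force: [-1.3, 1.0, 6.9]
grip_width: 0.0
```

Emit:
{"name": "carry_out", "arguments": {"deltas": [[[0, 0, 0.3, 0, 0, 0], [0, 0, 0.3, 0, 0, 0], [0, 0, 0.3, 0, 0, 0], [0, 0, 0, 0, 0, 0], [0, 0, 0, 0, 0, 0]]]}}

```text
t: 25.5
eef_pos: [616.8, 260.7, 205.7]
ee_rot: [[-0.051, 0.999, 0.001], [0.999, 0.051, 0.0], [0.0, 0.001, -1.0]]
ft_force: [0.3, -1.0, 8.2]
grip_width: 0.2
```

Emit:
{"name": "carry_out", "arguments": {"deltas": [[[0, 0, 0.3, 0, 0, 0], [0, 0, 0.3, 0, 0, 0], [0, 0, 0.3, 0, 0, 0], [0, 0, 0, 0, 0, 0], [0, 0, 0, 0, 0, 0]]]}}

```text
t: 26.12
eef_pos: [616.9, 260.8, 205.0]
ee_rot: [[-0.051, 0.999, 0.002], [0.999, 0.051, 0.0], [0.0, 0.002, -1.0]]
ft_force: [-0.2, 0.4, 9.0]
grip_width: 0.4
```

Emit:
{"name": "carry_out", "arguments": {"deltas": [[[0, 0, 0.3, 0, 0, 0], [0, 0, 0.3, 0, 0, 0], [0, 0, 0.3, 0, 0, 0], [0, 0, 0, 0, 0, 0], [0, 0, 0, 0, 0, 0]]]}}

```text
t: 26.75
eef_pos: [616.8, 260.7, 204.0]
ee_rot: [[-0.051, 0.999, 0.001], [0.999, 0.051, 0.0], [0.0, 0.001, -1.0]]
ft_force: [-0.7, -0.7, 7.2]
grip_width: 0.0
```

Past the peak. I'll continue gently to the snap.

Emit:
{"name": "carry_out", "arguments": {"deltas": [[[0, 0, 0.3, 0, 0, 0], [0, 0, 0.3, 0, 0, 0], [0, 0, 0.2, 0, 0, 0], [0, 0, 0, 0, 0, 0], [0, 0, 0, 0, 0, 0]]]}}

```text
t: 27.38
eef_pos: [615.8, 260.4, 201.0]
ee_rot: [[-0.051, 0.999, -0.002], [0.999, 0.051, -0.0], [-0.0, -0.002, -1.0]]
ft_force: [0.1, -0.1, 0.2]
grip_width: 0.1
```

Emit:
{"name": "carry_out", "arguments": {"deltas": [[[0, 0, 0.3, 0, 0, 0], [0, 0, 0.3, 0, 0, 0], [0, 0, 0.2, 0, 0, 0], [0, 0, 0, 0, 0, 0], [0, 0, 0, 0, 0, 0]]]}}

```text
t: 28.0
eef_pos: [616.5, 260.6, 201.2]
ee_rot: [[-0.051, 0.999, 0.0], [0.999, 0.051, 0.0], [0.0, 0.0, -1.0]]
ft_force: [0.6, -0.4, -0.6]
grip_width: -0.2
```

Run:
```python
from h import *
shot('scene','s7',(270,320,260,300),10)
for n in("scene0","s5","s6","s7"):
    f=load(n)["frame"];h=cv2.cvtColor(f,cv2.COLOR_RGB2HSV)[265:300,285:310]
    m=cv2.inRange(h,(50,110,60),(75,255,255));M=cv2.moments(m,True);w=m.astype(float)
    print(n,M["m00"],M["m10"]/M["m00"]+285,M["m01"]/M["m00"]+265)
S=load("s7");print(proj(S,(575,259.7,200)),proj(S,(575,264.1,200)))
```

```text
scene0 22.0 297.59090909090907 279.27272727272725
s5 24.0 297.5 279.0833333333333
s6 23.0 297.5652173913044 279.17391304347825
s7 25.0 298.28 281.32
[291.52822232 281.92957631] [292.18242202 284.16936954]
```

View pics/s7.png

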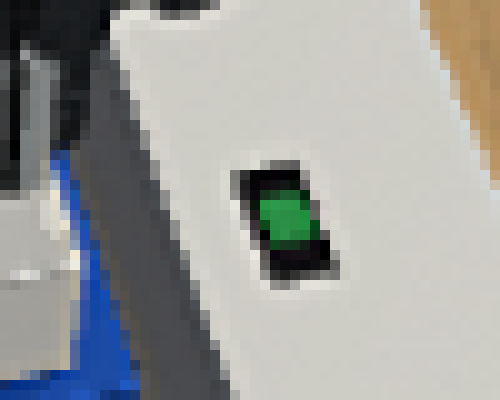

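Emit:
{"name": "carry_out", "arguments": {"deltas": [[[0, 0, -2, 0, 0, 0], [0, 0, -13, 0, 0, 0], [0, 0, -20, 0, 0, 0], [0, 0, 0, 0, 0, 0], [0, 0, 0, 0, 0, 0]]]}}

```text
t: 28.68
eef_pos: [616.3, 260.6, 236.2]
ee_rot: [[-0.051, 0.999, -0.0], [0.999, 0.051, -0.0], [-0.0, -0.0, -1.0]]
ft_force: [-0.3, -0.7, -0.1]
grip_width: 0.3
```

Run:
```python
from h import *
shot('scene','s8',(210,340,170,330),4)
for n in("s8",):
    f=load(n)["frame"];h=cv2.cvtColor(f,cv2.COLOR_RGB2HSV)[265:300,285:310]
    m=cv2.inRange(h,(50,110,60),(75,255,255));M=cv2.moments(m,True)
    print(n,M["m00"],M["m10"]/M["m00"]+285,M["m01"]/M["m00"]+265)
```

```text
s8 24.0 298.1666666666667 281.25
```

View pics/s8.png

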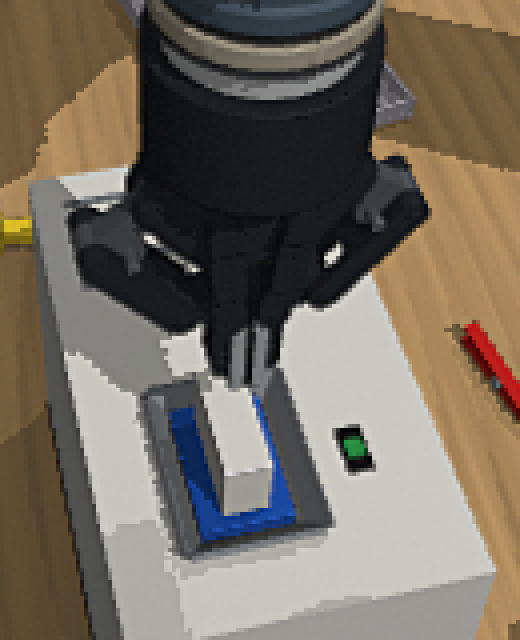

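The tab stays 2.1 px out, about 4.3 mm, and the cartridge stays down, so the catch is home. Next is the button.

Emit:
{"name": "carry_out", "arguments": {"deltas": [[[-45.2, -20, 0, 0, 0, 0], [-45.2, -20, 0, 0, 0, 0], [-45.1, -20, 0, 0, 0, 0], [0, 0, 0, 0, 0, 0], [0, 0, 0, 0, 0, 0]]]}}

```text
t: 29.35
eef_pos: [563.7, 122.5, 236.0]
ee_rot: [[-0.05, 0.999, -0.0], [0.999, 0.05, 0.001], [0.001, -0.0, -1.0]]
ft_force: [0.4, 0.3, -0.6]
grip_width: -0.3
```

Emit:
{"name": "carry_out", "arguments": {"deltas": [[[0, 0, 20, 0, 0, 0], [0, 0, 15, 0, 0, 0], [0, 0, 10, 0, 0, 0], [0, 0, 5, 0, 0, 0], [0, 0, 0, 0, 0, 0]]]}}

```text
t: 29.98
eef_pos: [563.5, 122.4, 185.9]
ee_rot: [[-0.051, 0.999, -0.0], [0.999, 0.051, -0.0], [0.0, -0.0, -1.0]]
ft_force: [-0.5, -0.5, 0.4]
grip_width: 0.0
```

Run:
```python
from h import *
shot('scene','s9',(210,340,150,300),4)
```

```text
(no output)
```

View pics/s9.png

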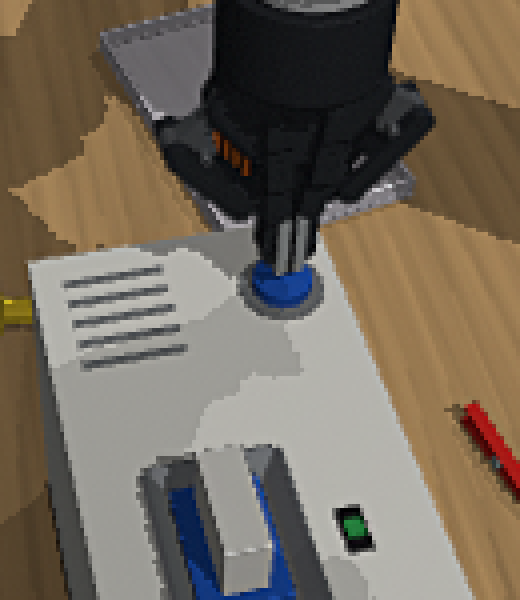

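The shut tips are centred just above the blue button at (283, 280).

Emit:
{"name": "carry_out", "arguments": {"deltas": [[[0, 0, 2, 0, 0, 0], [0, 0, 2, 0, 0, 0], [0, 0, 1, 0, 0, 0], [0, 0, 1, 0, 0, 0], [0, 0, 0, 0, 0, 0]]]}}

```text
t: 30.65
eef_pos: [563.4, 122.3, 180.1]
ee_rot: [[-0.051, 0.999, -0.0], [0.999, 0.051, 0.0], [0.0, -0.0, -1.0]]
ft_force: [0.8, 0.2, -0.3]
grip_width: -0.1
```

Emit:
{"name": "carry_out", "arguments": {"deltas": [[[0, 0, 0.5, 0, 0, 0], [0, 0, 0.5, 0, 0, 0], [0, 0, 0.5, 0, 0, 0], [0, 0, 0.5, 0, 0, 0], [0, 0, 0, 0, 0, 0]]]}}

```text
t: 31.28
eef_pos: [563.4, 122.3, 178.1]
ee_rot: [[-0.051, 0.999, -0.0], [0.999, 0.051, 0.0], [0.0, -0.0, -1.0]]
ft_force: [0.5, 0.5, 0.4]
grip_width: 0.2
```

Emit:
{"name": "carry_out", "arguments": {"deltas": [[[0, 0, 0.5, 0, 0, 0], [0, 0, 0.5, 0, 0, 0], [0, 0, 0.5, 0, 0, 0], [0, 0, 0.5, 0, 0, 0], [0, 0, 0, 0, 0, 0]]]}}

```text
t: 31.9
eef_pos: [563.5, 122.2, 176.2]
ee_rot: [[-0.051, 0.999, -0.0], [0.999, 0.051, -0.0], [-0.0, -0.0, -1.0]]
ft_force: [1.1, 0.1, -0.2]
grip_width: -0.3
```

Emit:
{"name": "carry_out", "arguments": {"deltas": [[[0, 0, 0.5, 0, 0, 0], [0, 0, 0.5, 0, 0, 0], [0, 0, 0.5, 0, 0, 0], [0, 0, 0.5, 0, 0, 0], [0, 0, 0, 0, 0, 0]]]}}

```text
t: 32.52
eef_pos: [563.5, 122.2, 174.4]
ee_rot: [[-0.051, 0.999, 0.0], [0.999, 0.051, 0.0], [0.0, 0.0, -1.0]]
ft_force: [-0.3, -0.0, 1.5]
grip_width: 0.2
```

Emit:
{"name": "carry_out", "arguments": {"deltas": [[[0, 0, 0.5, 0, 0, 0], [0, 0, 0.5, 0, 0, 0], [0, 0, 0.5, 0, 0, 0], [0, 0, 0, 0, 0, 0], [0, 0, 0, 0, 0, 0]]]}}

```text
t: 33.15
eef_pos: [563.5, 122.2, 172.9]
ee_rot: [[-0.051, 0.999, 0.0], [0.999, 0.051, -0.0], [-0.0, 0.0, -1.0]]
ft_force: [-1.5, -0.2, 4.4]
grip_width: 0.1
```

Emit:
{"name": "carry_out", "arguments": {"deltas": [[[0, 0, 0.4, 0, 0, 0], [0, 0, 0.4, 0, 0, 0], [0, 0, 0.4, 0, 0, 0], [0, 0, 0, 0, 0, 0], [0, 0, 0, 0, 0, 0]]]}}

```text
t: 33.78
eef_pos: [563.5, 122.2, 171.8]
ee_rot: [[-0.051, 0.999, 0.0], [0.999, 0.051, -0.0], [-0.0, 0.0, -1.0]]
ft_force: [-1.8, -0.3, 6.4]
grip_width: 0.1
```

Emit:
{"name": "carry_out", "arguments": {"deltas": [[[0, 0, 0.4, 0, 0, 0], [0, 0, 0.4, 0, 0, 0], [0, 0, 0.4, 0, 0, 0], [0, 0, 0, 0, 0, 0], [0, 0, 0, 0, 0, 0]]]}}

```text
t: 34.4
eef_pos: [563.5, 122.2, 170.5]
ee_rot: [[-0.051, 0.999, 0.0], [0.999, 0.051, -0.0], [-0.0, 0.0, -1.0]]
ft_force: [-1.9, -0.2, 5.8]
grip_width: 0.0
```

Emit:
{"name": "carry_out", "arguments": {"deltas": [[[0, 0, 0.4, 0, 0, 0], [0, 0, 0.4, 0, 0, 0], [0, 0, 0.4, 0, 0, 0], [0, 0, 0, 0, 0, 0], [0, 0, 0, 0, 0, 0]]]}}

```text
t: 35.02
eef_pos: [563.5, 122.3, 169.0]
ee_rot: [[-0.051, 0.999, -0.0], [0.999, 0.051, 0.0], [0.0, -0.0, -1.0]]
ft_force: [-1.4, 0.7, 3.1]
grip_width: -0.0
```

Emit:
{"name": "carry_out", "arguments": {"deltas": [[[0, 0, 0.4, 0, 0, 0], [0, 0, 0.4, 0, 0, 0], [0, 0, 0, 0, 0, 0], [0, 0, 0, 0, 0, 0], [0, 0, 0, 0, 0, 0]]]}}

```text
t: 35.65
eef_pos: [563.5, 122.2, 168.2]
ee_rot: [[-0.051, 0.999, -0.0], [0.999, 0.051, 0.0], [0.0, -0.0, -1.0]]
ft_force: [0.1, 0.4, 1.6]
grip_width: -0.0
```

Emit:
{"name": "carry_out", "arguments": {"deltas": [[[0, 0, 0.4, 0, 0, 0], [0, 0, 0.3, 0, 0, 0], [0, 0, 0, 0, 0, 0], [0, 0, 0, 0, 0, 0], [0, 0, 0, 0, 0, 0]]]}}

```text
t: 36.28
eef_pos: [563.5, 122.3, 168.1]
ee_rot: [[-0.051, 0.999, 0.0], [0.999, 0.051, -0.0], [-0.0, 0.0, -1.0]]
ft_force: [-0.9, 0.5, 5.8]
grip_width: 0.1
```

The hard stop is felt: z stopped at 168.1 and the force rose back to 5.8 N. I'll release now.

Emit:
{"name": "carry_out", "arguments": {"deltas": [[[0, 0, -3, 0, 0, 0], [0, 0, -5, 0, 0, 0], [0, 0, -10, 0, 0, 0], [0, 0, -40, 0, 0, 0], [0, 0, -50, 0, 0, 0]]]}}

```text
t: 36.9
eef_pos: [562.5, 122.1, 275.6]
ee_rot: [[-0.051, 0.999, -0.003], [0.999, 0.051, -0.0], [0.0, -0.003, -1.0]]
ft_force: [1.0, 0.0, 0.2]
grip_width: -0.0
```

Emit:
{"name": "carry_out", "arguments": {"deltas": [[[-40, -30, -10, 0, 0, 0], [-40, -30, 0, 0, 0, 0], [-20, -20, 0, 0, 0, 0], [0, 0, 0, 0, 0, 0], [0, 0, 0, 0, 0, 0]]]}}

```text
t: 37.52
eef_pos: [489.4, 18.6, 285.9]
ee_rot: [[-0.051, 0.999, 0.001], [0.999, 0.051, 0.0], [0.0, 0.001, -1.0]]
ft_force: [-0.5, 0.6, -0.2]
grip_width: 0.2
```

Run:
```python
from h import *
shot('scene','s10',(210,340,200,350),4)
for n in("scene0","s10"):
    f=load(n)["frame"];H=cv2.cvtColor(f,cv2.COLOR_RGB2HSV);h=H[265:300,285:310]
    m=cv2.inRange(h,(50,110,60),(75,255,255));M=cv2.moments(m,True)
    m=cv2.inRange(H[205:235,265:295],(105,130,50),(125,255,255));B=cv2.moments(m,True)
    print(n,M["m10"]/M["m00"]+285,M["m01"]/M["m00"]+265,B["m10"]/B["m00"]+265,B["m01"]/B["m00"]+205)
```

```text
scene0 297.59090909090907 279.27272727272725 280.0807453416149 219.8695652173913
s10 298.1904761904762 281.2857142857143 280.0184049079755 219.80368098159508
```

View pics/s10.png

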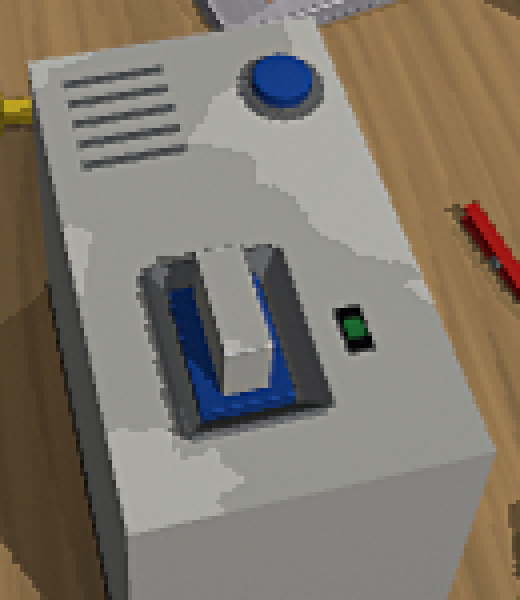

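The button is back up at its starting pixel, the tab is still out, and the cartridge is down and upright. The arm is clear, so I'm handing in.

```bash
python3 -c "
from bench import env
print(env.close_job())"
```

```text
the job is handed in; nothing more can be done
None
```

The fresh blue cartridge is latched in the bay and the power button has been pressed and released. I handed the job in at about 37.5 s; no verdict was reported.

- **Cartridge:** I gripped it by the bar, lowered it into the bay and pressed it with shut fingers. The highest reading was about 9 N, then the force fell to near nothing as the catch snapped. With the arm lifted off, it stayed down.
- **Button:** it peaked at about 6.4 N, fell to about 1.6 N near the end of its travel, and then met the hard stop at 5.8 N after about 7 mm. I let go there.
- **Last picture:** the green tab is about 2.0–2.1 px out from its start, about 4.2 mm, where 4.4 mm is fully home. That is close to the 4.1 mm limit for a pixel reading. The button is back at its starting pixel to within 0.1 px. The cartridge looks upright, and the arm is clear and touching nothing.
- **Not checked:** I did not measure the other objects at the end. I never aimed at them or felt a contact with them.

**What disagreed:**
- The reported tool tip was about 33 mm lower than where the fingers really end. My first grasp therefore closed on nothing above the bar. I measured the offset by touching the bar top (up to 13 N while it still stood on the tray) and corrected for it.
- The two cameras differed by about 1–2 mm on positions. That is within what the bay's collar guides.

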